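# Free the stuck tailstock lock and clamp the tube home

## Task

The tube in the welding fixture has to be clamped hard home in the headstock for its next weld, but the tailstock's red lock knob is stuck. Crack the knob loose with a short firm twist and back it off about a quarter turn, bring the tailstock up so that its sprung pad pushes the tube along the vee blocks until it bottoms in the headstock and the pad is pressed about half-way in (never all the way), then tighten the knob firmly while keeping up the push, so that the pad stays pressed when you let go. Leave the tube lying in its vee blocks and the other things on the bench where they are.

Things in the scene. Friction and masses are not known exactly. Their poses are not given: they have to be found in the camera images.
- fixture: the tube welding fixture, bolted down: blue base plate 140 x 480 x 16 mm with a grey headstock block (125 mm tall) at its +y end, two steel vee blocks, and a rail for the tailstock at its -y end. Origin: underside of the base, under the tube's line; y axis along tube and rail, from tailstock to headstock; z up. The tube's axis runs 75 mm above the table.
- socket_mouth (a point): centre of the mouth of the headstock's socket (56 mm square hole, 75 mm above the table, 165 mm in +y from the fixture's origin). Inside sits a depth collar that cannot be seen and is set differently each time: the tube bottoms with its far end somewhere 17 to 33 mm beyond the mouth, which has to be felt.
- tailstock: green tailstock on the rail, 96 mm wide, 108 mm long; its column (56 x 40 mm) is 100 mm tall. Origin: under the middle of the column, at table height. It slides along the fixture's y (+y: towards the tube). Locked while the knob is tight; loose, it slides against about 2 N. If the knob is loose when let go, the pad's spring pushes it back.
- pad_face (a point): centre of the front face of the tailstock's brass sprung pad (38 mm disc) as it stands when NOT pressed in; 62 mm in +y from the tailstock's origin, 75 mm above the table; moves with the tailstock, not with the pad. The pad has 8 mm of travel: about 5 N starts it moving, 15 N is half-way in, 25 N all the way in, and more than that spoils the tacks.
- knob_grip (a point): centre of the red T-grip of the lock knob, on its upright axis, 119 mm above the table, 45 mm in -y from the tailstock's origin. The grip is a bar 60 mm long, 14 mm wide, 22 mm high (108 to 130 mm above the table) on a steel hub 22 mm across; nothing near it stands higher than 100 mm, so it can be pinched across its width from straight above.
- knob_end (a point): middle of one end of the T-grip, 30 mm from knob_grip; with the joint at 0 it points along the fixture's +y
- lock (a joint): knob angle, rad; grows counter-clockwise from above (loosening). Found stuck at 0.03 to 0.12: breaking loose takes 0.4 to 0.9 N m, then it gives at once and nothing holds beyond 0.36; from there to its stop at 1.8 it turns freely. Tightening, it bites from 0.36 down, ever stiffer: about 0.6 N m at 0.21, 0.8 N m at 0.14; at or below 0.21 it holds firmly and stays where left.
- tube: the work: aluminium tube, 48 mm across, 190 mm long, about 0.4 kg, with two dark clevis plates tacked on top of its middle (up to 54 mm above its axis). Origin: middle of its axis; its y axis is the tube axis. It lies loose in the vee blocks with its far end 5 to 11 mm inside the headstock's mouth, 6 to 28 mm short of the collar; it slides along the vees with 2 to 5 N.
- square: bystander: steel try square lying flat, 120 mm stock and 160 mm blade
- tungsten_jar: bystander: clear jar with red cap, 44 mm across, 75 mm tall, standing close in front of the fixture
- gas_cup: bystander: pinkish ceramic gas nozzle, 26 mm across, 45 mm tall, standing close in front of the fixture
- spare_tube: bystander: short spare piece of aluminium tube standing on end, 48 mm across, 100 mm tall, standing or lying near the fixture
- bracket: bystander: folded U bracket of sheet steel, 120 x 70 x 42 mm, standing or lying near the fixture
- wire_brush: bystander: wire brush, lying
- hammer: bystander: hammer, lying
- parts_bin: bystander: open blue plastic bin, 160 x 220 x 90 mm

How it is judged:
On the way, in this order (a step that is already met when the one before it is completed fails the run):
1. the lock knob has been broken loose and backed off (joint beyond 1.0 rad) (value of joint lock above 1 rad), for 0.2 s.
2. the tailstock's pad presses on the bottomed tube with over 9 N (contact force between tube and tailstock above 9 N), for 0.3 s.
At the end, for the whole second after the job is handed in: the knob is tight (at or below 0.21 rad), the locked tailstock's pad presses on the tube's end with 7 to 23 N (so the tube is bottomed in the headstock and the pad stays part-way in), and the tube lies still in the vee blocks (axis within 5 mm of its height and 0.06 rad of the fixture's line) (value of joint lock below 0.21 rad and contact force between tube and tailstock between 7 and 23 N and z of tube in the frame of fixture between 0.07 and 0.08 m and angle between the y axis of tube and the y axis of fixture, either way round below 0.06 rad and linear speed of tube below 0.01 m/s); the robot touches nothing.
It fails at once if the tube is pressed by the tailstock with more than 25 N (pad all the way in) (contact force between tube and tailstock above 25 N).
It fails at once if a bystander is moved by more than 20 mm (distance of any of square, tungsten_jar, gas_cup, spare_tube, bracket, wire_brush, hammer, parts_bin from where it was at the start of the episode above 0.02 m).
It also fails if it takes over 56 s, if anything falls off the work surface, if the arm or the gripper's body presses on something with over 40 N, if the wrist force passes 120 N, or if a joint passes its speed limit or range.

## Robot

A 6-joint arm with a two-finger parallel gripper is mounted at the origin on the work surface. World frame = base frame: x ahead of the robot, y to its left, z up, the work surface at z = 0. Lengths are in m, angles in rad, forces in N, time in s.
With the tool pointing down it reaches from about 0.35 to 0.975 m from the base axis. Payload 4.9 kg.
Tool frame: the origin (TCP) lies midway between the tips of the shut fingers; the grasp point (between the pads) lies 19 mm behind it; z points along the fingers, y is the line along which they close (so a half turn about z gives the same grasp; the last joint's range is limited). The gripper opens to 85 mm and grips with 20 to 120 N. Pads are 22 mm wide; open, the fingers measure 114 mm over their backs; the gripper's body (76 mm by 85 mm) begins 54 mm behind the grasp point. The pads swing forward as they close: fully open they stand 13 mm farther back than shut.
Start: joints at [1.212, 0.053, 1.613, -0, 1.476, -0.119], TCP at [0.148, 0.607, 0.231] pointing down, gripper open.
Joint ranges: [-3.01, 3.01], [-1.01, 2.22], [0.06, 2.58], [-1.02, 4.17], [0.09, 2.62], [-3.14, 3.14]. Speed limits (rad/s): [2.57, 2.57, 3.14, 3.14, 3.14, 3.14].

## Interface

Orientations are given as a unit quaternion [w, x, y, z].
In Python, from plant import state, grab_frame, camera_info, job_done, spot_in, masks_of, pinpoint gives the robot as it stands.
- The arm moves only by the shell command python3 -m handwheel 'ROWS' [OPENING]. ROWS is JSON, a list that holds one entry, the list of rows, each a list of 6 numbers: the shift along the world's x, y, z in m, then the turn, a rotation vector about the world's x, y, z in degrees. In form: [[[tx, ty, tz, ax, ay, az], ...]]. A call has 1 to 20 rows; each row shifts and turns the commanded pose from where the row before left it; what a row does not reach is not made up. A row lasts 1/12 s, in which the tool goes at most 41.7 mm and 7.16 degrees, less where a joint would pass 70% of its speed; a pose out of reach is approached as far as the arm can. A call is refused whole if a number of a shift passes 0.0417 or a number of a turn 7.16, either way. A call with a gripper value outside its range is refused whole. OPENING is the opening, from 0 (shut) to 1 (fully open), set as the call begins (- or left out, the last holds). The fingers move at their own pace and stop on an object; the grip force is fixed at half the most. Time passes only in rows, so rows that do not move let the fingers close. It gives the time, the measured TCP pose, the force, the opening and the grip force at its end, in the units of the state.
- state(): the state, without advancing time (a new reading comes with each control period).
- grab_frame(name): name is "scene" or "top" or "wrist"; returns (picture, depth): 400x640x3 uint8, blue, green, red; 400x640 float32, m along the optical axis (not along the pixel's ray), 0 where there is no reading.
- camera_info(name): a dict with "fx", "fy", "cx", "cy" (pixels), "distortion" ([k1, k2, p1, p2, k3] as OpenCV has them; the pictures are not rectified), "T" (4x4, takes a point from camera to world coordinates). Camera axes: x right, y up, looking along -z (the intrinsics and any distortion apply to the point x, -y, -z); pixel columns grow to the right and rows downward; lengths in m; the calibration is good to about 2 mm. A picture is of the moment at which its call begins: read the wrist's pose just before it. camera_info takes no time and is no camera call; for the wrist camera it gives the pose at the moment of the call.
- job_done(): hands the job in; it is judged then, once.
Trained networks look in the newest picture that a camera, given by its name, has taken for a name from the list of things; names that differ only in an ending like _2 or _b are one class to them, and where a whole thing is asked for, a point or a joint stands for the part that bears it (a point fixed in the world has none). Each returns a list of dicts, best first, with "conf" (0 to 1); they miss things now and then, are a little off and sometimes report something else, mostly with a low value. They report only what shows in the picture. A call takes as long as a camera call.
- spot_in(camera, thing): "box" ([left, top, width, height] in pixels, round what is visible of it).
- masks_of(camera, thing): "region" (400x640 bool, what is visible of it) and "box" ([left, top, width, height] in pixels, round what is visible of it).
- pinpoint(camera, thing): "position" ([column, row] in pixels: a listed point, or the origin of a listed thing).
The state is a dict: "time": time; "joint_pos": joint angles; "joint_vel": joint speeds; "joint_efforts": joint torques, N m; "tool_pos": TCP position; "tool_rot": TCP orientation; "contact_force": force on the tool from outside, world axes, zero at the start; "ft_torque": the same for the moment, N m; "gripper_width": opening from 0.0 (shut) to 1.0 (fully open); "grasp_force": force on a finger pad.
Only numpy, scipy, OpenCV 4.12 (cv2) and the standard library are available. Lean on these libraries where they do the work, as an engineer would, in place of code of your own. Each camera call takes 0.05 s, during which the arm holds its last target. There are 200 camera calls.

## Working session

There is one attempt and no reset: what is moved stays moved. The work goes in short steps, Python scripts to look and compute and a shell command to move; the robot and the scene stay as the last step left them, time stands still between calls to the robot, and variables do not carry over. Pictures are saved under pics/ and viewed, at most 10 in all, crops included, and the job is handed in when it is done.

```bash
mkdir -p pics; cat > h.py <<'E'
import numpy as np, cv2
from plant import *
def ray(cam,px):
    c=camera_info(cam); K=np.array([[c['fx'],0,c['cx']],[0,c['fy'],c['cy']],[0,0,1]])
    u=cv2.undistortPoints(np.array([[px]],float),K,np.array(c['distortion'],float))[0,0]
    T=np.array(c['T']); return T[:3,3],T[:3,:3]@np.array([u[0],-u[1],-1])
def atz(cam,px,z):
    o,d=ray(cam,px); return o+d*(z-o[2])/d[2]
E
python3 - <<'E'
from h import *
for cam in ["scene","top"]:
    p,d=grab_frame(cam); cv2.imwrite(f"pics/{cam}0.png",p)
    print(cam,np.round(camera_info(cam)['T'],3).tolist())
    for t,z in [("knob_grip",.119),("knob_end",.119),("pad_face",.075),("socket_mouth",.075),("tailstock",0),("fixture",0),("tube",.075)]:
        r=pinpoint(cam,t)
        for q in r[:2]: print(t,np.round(q['position']),round(q['conf'],2),np.round(atz(cam,q['position'],z),4))
s=state();print(s['time'],s['tool_pos'],s['tool_rot'],s['contact_force'],s['gripper_width'])
E
```

```text
scene [[0.394, -0.731, 0.558, 1.165], [0.919, 0.312, -0.241, -0.233], [0.002, 0.607, 0.794, 0.962], [0.0, 0.0, 0.0, 1.0]]
knob_grip [258. 189.] 0.67 [ 0.4612 -0.1272  0.119 ]
knob_grip [275. 213.] 0.48 [ 0.5652 -0.1108  0.119 ]
knob_end [269. 190.] 0.56 [ 0.4769 -0.0971  0.119 ]
pad_face [290. 191.] 0.93 [ 0.4703 -0.0325  0.075 ]
socket_mouth [358. 175.] 0.92 [0.4946 0.1934 0.075 ]
fixture [309. 201.] 0.96 [ 0.4773  0.029  -0.    ]
tube [331. 180.] 0.93 [0.4787 0.1061 0.075 ]
top [[0.0, 0.995, -0.101, 0.396], [-1.0, -0.001, -0.012, 0.031], [-0.012, 0.101, 0.995, 1.734], [0.0, 0.0, 0.0, 1.0]]
knob_grip [380. 236.] 0.58 [ 0.4642 -0.1278  0.119 ]
knob_end [368. 233.] 0.64 [ 0.4729 -0.0909  0.119 ]
knob_end [190. 198.] 0.48 [0.5888 0.4893 0.119 ]
pad_face [346. 235.] 0.74 [ 0.4698 -0.0195  0.075 ]
socket_mouth [285. 226.] 0.77 [0.4977 0.1814 0.075 ]
fixture [330. 232.] 0.78 [0.4807 0.0325 0.    ]
fixture [348. 231.] 0.17 [ 0.4866 -0.0298  0.    ]
tube [444. 188.] 0.7 [ 0.6253 -0.3498  0.075 ]
tube [382. 235.] 0.63 [ 0.469  -0.1398  0.075 ]
0.8 [0.14843404 0.60713071 0.23136121] [6.66711036e-06 1.19618800e-01 9.92819893e-01 4.57296952e-05] [-0.00474232  0.41591265 -0.1566186 ] 0.9978954866164064
```

View pics/scene0.png

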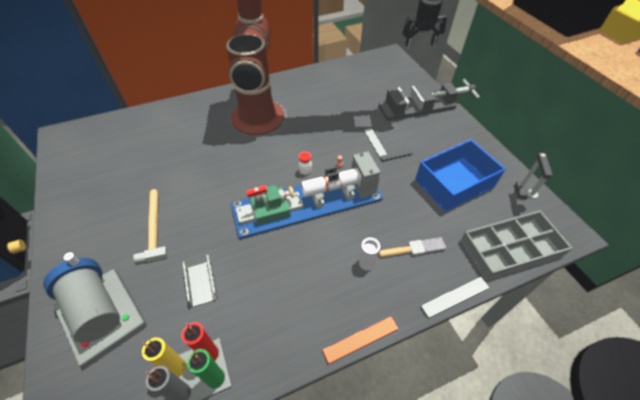

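View pics/top0.png

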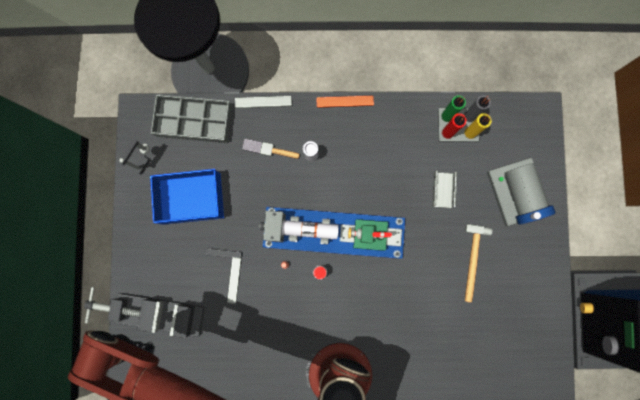

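The scene camera shows the fixture at (310,195), the red knob at (258,189), and the tube and headstock at (365,172). The jar (305,160) and gas cup (340,160) stand on the robot side. The two cameras agree: knob at about (0.462, -0.128), fixture yaw about -6°. I'll swing over to it.

```bash
python3 -m handwheel '[[[0.018,-0.037,0,0,0,-3.9],[0.018,-0.037,0,0,0,-3.9],[0.018,-0.037,0,0,0,-3.9],[0.018,-0.037,0,0,0,-3.9],[0.018,-0.037,0,0,0,-3.9],[0.018,-0.037,0,0,0,-3.9],[0.018,-0.037,0,0,0,-3.9],[0.018,-0.037,0,0,0,-3.9],[0.018,-0.037,0,0,0,-3.9],[0.018,-0.037,0,0,0,-3.9],[0.018,-0.037,0,0,0,-3.9],[0.018,-0.037,0,0,0,-3.9],[0.018,-0.037,0,0,0,-3.9],[0.018,-0.037,0,0,0,-3.9],[0.018,-0.037,0,0,0,-3.9],[0.008,-0.037,0,0,0,-3.9],[0.008,-0.037,0,0,0,-3.9],[0.008,-0.036,0,0,0,-3.9],[0.008,-0.034,0,0,0,-3.9],[0.008,-0.032,0,0,0,-3.9]]]' 1
python3 -m handwheel '[[[0,0,0,0,0,0],[0,0,0,0,0,0],[0,0,0,0,0,0]]]'
python3 - <<'E'
from h import *
p,d=grab_frame("wrist"); cv2.imwrite("pics/w0.png",p)
for t,z in [("knob_grip",.119),("knob_end",.119),("pad_face",.075),("tailstock",0)]:
    for q in pinpoint("wrist",t)[:2]: print(t,np.round(q['position']),round(q['conf'],2),np.round(atz("wrist",q['position'],z),4))
# bar from red pixels, top surface z=.130
hsv=cv2.cvtColor(p,cv2.COLOR_BGR2HSV)
m=((hsv[...,0]<8)|(hsv[...,0]>172))&(hsv[...,1]>150)&(hsv[...,2]>60)
n,l,st,c=cv2.connectedComponentsWithStats(m.astype(np.uint8))
i=1+np.argmax(st[1:,4]); ys,xs=np.where(l==i); print(st[i])
box=cv2.boxPoints(cv2.minAreaRect(np.c_[xs,ys].astype(np.float32)))
print(np.round([atz("wrist",b,.13) for b in box],4).tolist())
print({k:np.round(v,4).tolist() for k,v in state().items()})
E
```

```text
time: 2.47
tool_pos: [0.4585, -0.1261, 0.2316]
tool_rot: [0.0, 0.719, 0.695, 0.0]
contact_force: [-0.7, 0.7, 0.4]
gripper_width: 0.995
grasp_force: 0.0
time: 2.72
tool_pos: [0.4583, -0.1237, 0.2312]
tool_rot: [-0.0, 0.718, 0.696, 0.0]
contact_force: [0.4, -0.4, -0.3]
gripper_width: 0.998
grasp_force: 0.0
knob_grip [327. 209.] 0.79 [ 0.4664 -0.1353  0.119 ]
knob_end [327. 174.] 0.57 [ 0.4678 -0.1031  0.119 ]
pad_face [334.  85.] 0.55 [ 0.4766 -0.028   0.075 ]
pad_face [328.  38.] 0.44 [0.4718 0.0114 0.075 ]
tailstock [326. 140.] 0.93 [ 0.4699 -0.0861  0.    ]
[ 569  327   71   73 2056]
[[0.7001, -0.2668, 0.13], [0.7152, -0.2447, 0.13], [0.8044, -0.3345, 0.13], [0.7901, -0.3608, 0.13]]
{'time': 2.9667, 'joint_pos': [-0.419, -0.3209, 1.951, 0.0001, 1.5111, -0.3905], 'joint_vel': [-0.0031, 0.0033, -0.0017, -0.0018, -0.0027, -0.0004], 'joint_efforts': [-0.1126, -23.4114, -37.3485, -0.0042, -0.0018, -0.0002], 'tool_pos': [0.4584, -0.1229, 0.2314], 'tool_rot': [0.0001, 0.7171, 0.697, 0.0001], 'contact_force': [0.6784, -0.6169, 0.4818], 'ft_torque': [-0.0214, 0.0509, 0.0137], 'grasp_force': 0.0, 'gripper_width': 1.0005}
```

View pics/w0.png

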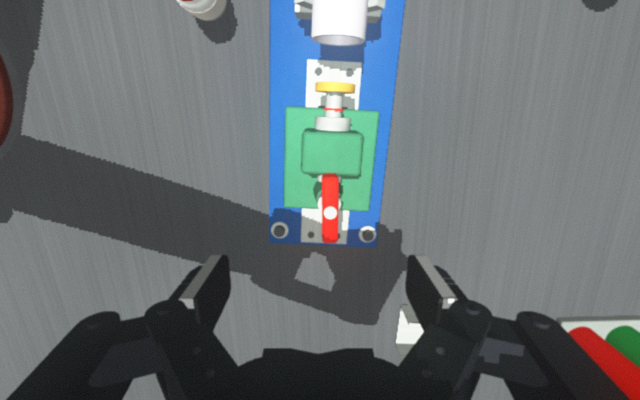

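The wrist view shows the red bar upright in the picture, from (330,176) to (330,242) with its middle at (330,210). The pad is at (334,87) and the tube end at (340,42). Now I'll take the bar's axis from its red pixels.

```bash
python3 - <<'E'
from h import *
p=cv2.imread("pics/w0.png")
hsv=cv2.cvtColor(p,cv2.COLOR_BGR2HSV)
m=((hsv[...,0]<8)|(hsv[...,0]>172))&(hsv[...,1]>150)&(hsv[...,2]>100)
m[:165]=0;m[255:]=0;m[:,:300]=0;m[:,360:]=0
ys,xs=np.where(m); P=np.array([atz("wrist",(x,y),.13)[:2] for x,y in zip(xs,ys)])
(c,s,a)=cv2.minAreaRect(P.astype(np.float32)*1000); print(len(xs),c,s,a, P.mean(0))
u,sv,v=np.linalg.svd(P-P.mean(0),full_matrices=False); print(v[0],np.degrees(np.arctan2(-v[0][0],v[0][1])))
# fixture yaw from blue plate edges
b=((hsv[...,0]>100)&(hsv[...,0]<125)&(hsv[...,1]>150))
L=[];R=[]
for y in range(5,200,5):
    x=np.where(b[y,250:420])[0]+250
    L.append(atz("wrist",(x[0],y),.016)[:2]);R.append(atz("wrist",(x[-1],y),.016)[:2])
for E in (L,R):
    E=np.array(E);k=np.polyfit(E[:,1],E[:,0],1);print(k,np.degrees(np.arctan(k[0])),k[0]*-.13+k[1])
E
```

```text
891 (469.0656433105469, -131.5138397216797) (61.365966796875, 13.520020484924316) 88.57421112060547 [ 0.46901831 -0.12967831]
[-0.02031494 -0.99979363] 178.83595963816768
[0.07897802 0.41078182] 4.515733648292676 0.40051467795370815
[0.08102837 0.54861182] 4.632462863444312 0.5380781297522771
```

Bar centre (0.469, -0.1315), bar yaw -1.2°, fixture yaw -4.6°, so lock is about 0.06 rad, within the stated range. Descend and grip.

```bash
python3 -m handwheel '[[[0.005,-0.004,-0.010,0,0,0],[0.0056,-0.0046,-0.020,0,0,0.4],[0,0,-0.025,0,0,0],[0,0,-0.025,0,0,0],[0,0,-0.02,0,0,0],[0,0,-0.015,0,0,0],[0,0,-0.010,0,0,0],[0,0,0,0,0,0],[0,0,0,0,0,0]]]' 1
python3 -m handwheel '[[[0,0,0,0,0,0],[0,0,0,0,0,0],[0,0,0,0,0,0],[0,0,0,0,0,0],[0,0,0,0,0,0],[0,0,0,0,0,0],[0,0,0,0,0,0],[0,0,0,0,0,0],[0,0,0,0,0,0],[0,0,0,0,0,0],[0,0,0,0,0,0],[0,0,0,0,0,0]]]' 0
python3 - <<'E'
from h import *
p,d=grab_frame("wrist"); cv2.imwrite("pics/w1.png",p)
print({k:np.round(v,4).tolist() for k,v in state().items()})
E
```

```text
time: 3.72
tool_pos: [0.469, -0.1323, 0.1059]
tool_rot: [-0.0, 0.715, 0.699, -0.0]
contact_force: [0.3, -0.3, 0.5]
gripper_width: 1.003
grasp_force: 0.0
time: 4.72
tool_pos: [0.4685, -0.1327, 0.1082]
tool_rot: [-0.001, 0.715, 0.699, -0.001]
contact_force: [-9.0, 1.5, 11.2]
gripper_width: 0.151
grasp_force: 101.5
{'time': 4.7667, 'joint_pos': [-0.4284, -0.1725, 2.0411, -0.001, 1.2749, -0.405], 'joint_vel': [-0.001, -0.0011, 0.0007, -0.0001, -0.0004, -0.0015], 'joint_efforts': [0.423, -22.0962, -32.6367, 0.3702, -2.0476, 0.0874], 'tool_pos': [0.4685, -0.1327, 0.1081], 'tool_rot': [-0.0007, 0.7152, 0.6989, -0.0008], 'contact_force': [-9.8474, 1.0634, 11.9727], 'ft_torque': [0.3709, 1.0658, 0.0621], 'grasp_force': 101.5304, 'gripper_width': 0.1485}
```

View pics/w1.png

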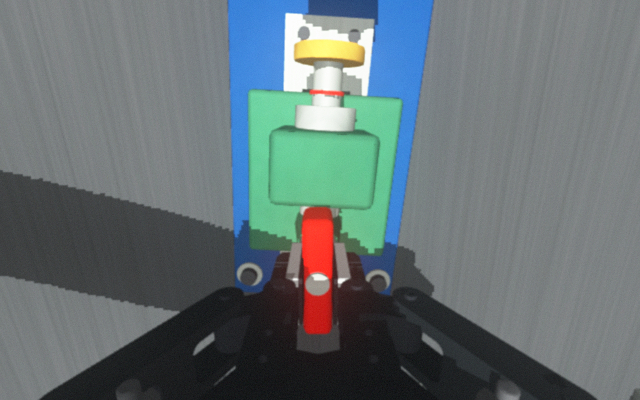

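The bar is pinched squarely, with its middle at (317,283), and the pad is free at (330,50). Ease off the small side loads, then twist loose.

```bash
python3 -m handwheel '[[[-0.0005,0,0.002,0,0,0],[0,0,0,0,0,7],[0,0,0,0,0,7],[0,0,0,0,0,7],[0,0,0,0,0,7],[0,0,0,0,0,7],[0,0,0,0,0,7],[0,0,0,0,0,7],[0,0,0,0,0,7],[0,0,0,0,0,7],[0,0,0,0,0,5],[0,0,0,0,0,0],[0,0,0,0,0,0],[0,0,0,0,0,0],[0,0,0,0,0,0]]]'
python3 - <<'E'
from h import *
p,d=grab_frame("wrist"); cv2.imwrite("pics/w2.png",p)
print({k:np.round(v,4).tolist() for k,v in state().items()})
E
```

```text
time: 6.02
tool_pos: [0.4679, -0.1325, 0.1079]
tool_rot: [-0.001, 0.203, 0.979, -0.0]
contact_force: [-4.3, -1.2, -0.1]
gripper_width: 0.153
grasp_force: 90.6
{'time': 6.0667, 'joint_pos': [-0.4287, -0.1742, 2.0428, -0.0005, 1.2744, -1.591], 'joint_vel': [0.0017, 0.0015, -0.0008, 0.0024, 0.0014, -0.0069], 'joint_efforts': [1.3572, -27.3129, -36.2372, 0.6733, -0.8607, -0.0319], 'tool_pos': [0.4679, -0.1325, 0.108], 'tool_rot': [-0.0008, 0.2028, 0.9792, -0.0001], 'contact_force': [-3.918, -1.8784, 0.0252], 'ft_torque': [-0.1735, 0.6213, -0.0442], 'grasp_force': 90.5812, 'gripper_width': 0.1473}
```

View pics/w2.png

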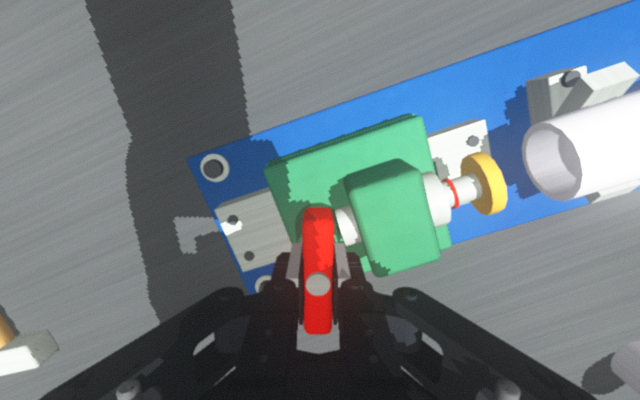

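The knob has turned about 68°, to roughly 1.24 rad, and the bar is still square in the fingers at (317,270). The gap from pad to tube is about 30 mm. Turn back to about 0.5 rad (still loose) and start sliding along the fixture's y, (0.08, 0.997).

```bash
python3 -m handwheel '[[[0,0,0,0,0,-7],[0,0,0,0,0,-7],[0,0,0,0,0,-7],[0,0,0,0,0,-7],[0,0,0,0,0,-7],[0,0,0,0,0,-7],[0,0,0,0,0,0],[0,0,0,0,0,0],[0,0,0,0,0,0]]]'
python3 -m handwheel '[[[0.0002,0.003,0,0,0,0],[0.0004,0.005,0,0,0,0],[0.0004,0.005,0,0,0,0],[0.0004,0.005,0,0,0,0],[0.0002,0.003,0,0,0,0],[0.0001,0.001,0,0,0,0],[0.0001,0.001,0,0,0,0]]]'
python3 -m handwheel '[[[0.0001,0.001,0,0,0,0],[0.0001,0.001,0,0,0,0],[0,0.001,0,0,0,0]]]'
python3 - <<'E'
from h import *
p,d=grab_frame("wrist"); cv2.imwrite("pics/w3.png",p)
print({k:np.round(v,4).tolist() for k,v in state().items()})
E
```

```text
time: 6.82
tool_pos: [0.4682, -0.1322, 0.108]
tool_rot: [-0.001, 0.539, 0.842, 0.0]
contact_force: [-3.7, 0.0, -0.5]
gripper_width: 0.152
grasp_force: 90.4
time: 7.4
tool_pos: [0.4701, -0.1091, 0.108]
tool_rot: [-0.0, 0.539, 0.842, -0.0]
contact_force: [-3.3, -2.3, -3.3]
gripper_width: 0.148
grasp_force: 90.0
time: 7.65
tool_pos: [0.4703, -0.1064, 0.108]
tool_rot: [-0.0, 0.54, 0.842, -0.0]
contact_force: [-3.5, -1.5, -4.1]
gripper_width: 0.148
grasp_force: 89.9
{'time': 7.7, 'joint_pos': [-0.3767, -0.1859, 2.0529, 0.0004, 1.2753, -0.8072], 'joint_vel': [-0.0016, 0.0013, -0.0011, 0.0011, 0.0001, -0.0052], 'joint_efforts': [0.9524, -28.595, -38.3975, 0.5147, -0.7656, 0.0188], 'tool_pos': [0.4703, -0.1062, 0.108], 'tool_rot': [-0.0004, 0.5398, 0.8418, 0.0001], 'contact_force': [-4.2328, -1.7511, -4.7575], 'ft_torque': [-0.0615, 0.4505, -0.0359], 'grasp_force': 89.8023, 'gripper_width': 0.1513}
```

View pics/w3.png

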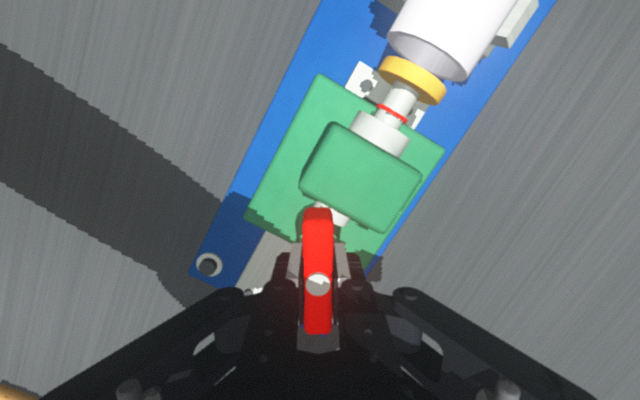

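The pad (412,80) is a few mm from the tube end (430,55), and the drag is about 2 N. Creep forward, watching Fy.

```bash
for i in 1; do python3 -m handwheel '[[[0.0001,0.001,0,0,0,0],[0.0001,0.001,0,0,0,0],[0.0001,0.001,0,0,0,0],[0,0.001,0,0,0,0],[0.0001,0.001,0,0,0,0]]]'|grep -E "tool_pos|contact"
python3 -m handwheel '[[[0.0001,0.001,0,0,0,0],[0.0001,0.001,0,0,0,0],[0.0001,0.001,0,0,0,0],[0,0.001,0,0,0,0]]]'|grep -E "tool_pos|contact"
python3 -m handwheel '[[[0.0001,0.001,0,0,0,0],[0.0001,0.001,0,0,0,0],[0.0001,0.001,0,0,0,0]]]'|grep -E "tool_pos|contact"; done
```

```text
tool_pos: [0.4707, -0.1013, 0.108]
contact_force: [-3.7, -2.6, -6.2]
tool_pos: [0.4711, -0.0973, 0.108]
contact_force: [-4.2, -1.4, -6.6]
tool_pos: [0.4713, -0.0951, 0.108]
contact_force: [-4.7, -5.2, -7.1]
```

```bash
python3 -m handwheel '[[[0.0001,0.001,0,0,0,0],[0.0001,0.001,0,0,0,0],[0.0001,0.001,0,0,0,0]]]'|grep -E "tool_pos|contact"
python3 -m handwheel '[[[0.0001,0.001,0,0,0,0],[0.0001,0.001,0,0,0,0],[0,0.001,0,0,0,0]]]'|grep -E "tool_pos|contact"
```

```text
tool_pos: [0.4715, -0.0921, 0.1081]
contact_force: [-4.7, -5.9, -7.9]
tool_pos: [0.4718, -0.0892, 0.1081]
contact_force: [-4.2, -5.3, -6.5]
```

```bash
python3 -m handwheel '[[[0.0001,0.001,0,0,0,0],[0.0001,0.001,0,0,0,0],[0.0001,0.001,0,0,0,0]]]'|grep -E "tool_pos|contact"
```

```text
tool_pos: [0.472, -0.0862, 0.1081]
contact_force: [-5.3, -5.7, -7.4]
```

Sliding steadily at about 5.5 N (tailstock plus tube). Continue.

```bash
python3 -m handwheel '[[[0.0001,0.001,0,0,0,0],[0.0001,0.001,0,0,0,0],[0,0.001,0,0,0,0]]]'|grep -E "tool_pos|contact"
```

```text
tool_pos: [0.4723, -0.0832, 0.1081]
contact_force: [-5.2, -5.0, -7.5]
```

```bash
python3 -m handwheel '[[[0.0001,0.001,0,0,0,0],[0.0001,0.001,0,0,0,0],[0.0001,0.001,0,0,0,0]]]'|grep -E "tool_pos|contact"
```

```text
tool_pos: [0.4724, -0.0813, 0.1081]
contact_force: [-5.9, -11.2, -8.4]
```

```bash
python3 -m handwheel '[[[0.0001,0.001,0,0,0,0],[0,0,0,0,0,0],[0,0,0,0,0,0]]]'|grep -E "tool_pos|contact"
```

```text
tool_pos: [0.4725, -0.0807, 0.1081]
contact_force: [-5.7, -10.4, -7.6]
```

```bash
python3 -m handwheel '[[[0.0001,0.001,0,0,0,0],[0,0,0,0,0,0],[0,0,0,0,0,0]]]'|grep -E "tool_pos|contact"
```

```text
tool_pos: [0.4725, -0.0801, 0.1081]
contact_force: [-6.4, -12.0, -8.3]
```

```bash
python3 -m handwheel '[[[0.0001,0.001,0,0,0,0],[0.0001,0.001,0,0,0,0],[0,0,0,0,0,0],[0,0,0,0,0,0]]]'|grep -E "tool_pos|contact"
python3 - <<'E'
from h import *
p,d=grab_frame("wrist"); cv2.imwrite("pics/w4.png",p)
print({k:np.round(v,4).tolist() for k,v in state().items()})
E
```

```text
tool_pos: [0.4726, -0.0788, 0.1081]
contact_force: [-6.5, -15.3, -9.1]
{'time': 10.8333, 'joint_pos': [-0.3161, -0.1943, 2.0599, -0.0082, 1.2748, -0.744], 'joint_vel': [-0.0001, -0.0015, -0.0003, 0.0041, 0.0009, -0.0002], 'joint_efforts': [7.7549, -30.0355, -39.7302, 3.7051, -0.1918, 0.015], 'tool_pos': [0.4727, -0.0788, 0.1081], 'tool_rot': [0.0015, 0.5398, 0.8418, -0.0037], 'contact_force': [-6.2633, -15.2168, -8.3115], 'ft_torque': [-2.006, 0.6684, 0.0233], 'grasp_force': 85.4178, 'gripper_width': 0.147}
```

View pics/w4.png

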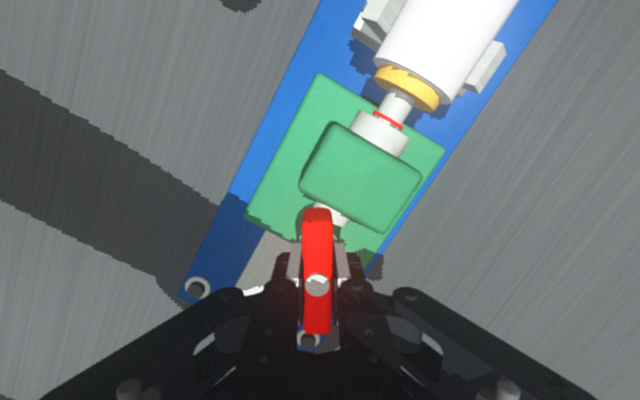

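Bottomed: the force rises along the spring to 15 N, and the ring (388,120) has moved towards the housing, so the pad is at about 13 N. Tighten while holding the push.

```bash
python3 -m handwheel '[[[0,0.0003,0,0,0,-4],[0,0,0,0,0,-4],[0,0,0,0,0,-4],[0,0,0,0,0,-4],[0,0,0,0,0,-4],[0,0,0,0,0,-3],[0,0,0,0,0,0],[0,0,0,0,0,0]]]'
python3 -c "
from h import *
s=state();q=s['tool_rot'];print(q,s['ft_torque'],'yaw',2*np.degrees(np.arctan2(q[2],q[1]))-90)"
```

```text
time: 11.5
tool_pos: [0.4728, -0.0787, 0.1084]
tool_rot: [0.003, 0.696, 0.718, -0.003]
contact_force: [-6.5, -15.5, -7.0]
gripper_width: 0.15
grasp_force: 85.6
[ 0.0025547   0.69645148  0.71759137 -0.0033816 ] [-2.0581373   0.67967462  0.37217973] yaw 1.7130118778462986
```

```bash
python3 -m handwheel '[[[0,0,0,0,0,-4],[0,0,0,0,0,-4],[0,0,0,0,0,-4],[0,0,0,0,0,0],[0,0,0,0,0,0]]]'
python3 -c "
from h import *
p,d=grab_frame('wrist'); cv2.imwrite('pics/w5.png',p)
s=state();q=s['tool_rot'];print(q,s['ft_torque'],'yaw',2*np.degrees(np.arctan2(q[2],q[1]))-90)"
```

```text
time: 11.92
tool_pos: [0.4728, -0.0786, 0.1088]
tool_rot: [0.003, 0.767, 0.642, -0.003]
contact_force: [-7.3, -13.5, -5.5]
gripper_width: 0.149
grasp_force: 85.1
[ 0.00282165  0.76690832  0.64174154 -0.00338633] [-2.03312469  1.17564563  0.95716417] yaw -10.155459030330476
```

View pics/w5.png

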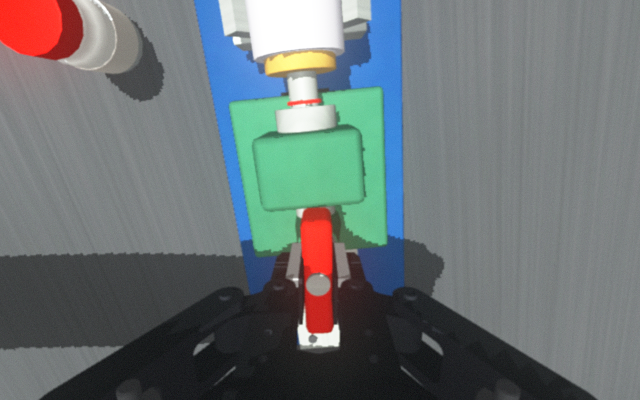

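The knob is biting: 0.96 N m with the bar square in the fingers at (318,270). The pad (300,63) is on the tube end and part-way in. A touch more, then open and check.

```bash
python3 -m handwheel '[[[0,0,0,0,0,-2],[0,0,0,0,0,0],[0,0,0,0,0,0]]]'; python3 -c "
from h import *
s=state();q=s['tool_rot'];print(s['ft_torque'],'yaw',2*np.degrees(np.arctan2(q[2],q[1]))-90)"
python3 -m handwheel '[[[0,0,0,0,0,0],[0,0,0,0,0,0],[0,0,0,0,0,0],[0,0,0,0,0,0],[0,0,0,0,0,0],[0,0,0,0,0,0],[0,0,0,0,0,0],[0,0,0,0,0,0]]]' 0.6
python3 -m handwheel '[[[0,0,0.01,0,0,0],[0,0,0.02,0,0,0],[0,0,0.03,0,0,0],[0,0,0.03,0,0,0],[0,0,0.02,0,0,0],[0,0,0.01,0,0,0],[0,0,0,0,0,0],[0,0,0,0,0,0],[0,0,0,0,0,0]]]'
python3 - <<'E'
from h import *
p,d=grab_frame("wrist"); cv2.imwrite("pics/w6.png",p)
hsv=cv2.cvtColor(p,cv2.COLOR_BGR2HSV)
m=((hsv[...,0]<8)|(hsv[...,0]>172))&(hsv[...,1]>150)&(hsv[...,2]>100)
m[:165]=0;m[265:]=0;m[:,:290]=0;m[:,370:]=0
ys,xs=np.where(m); P=np.array([atz("wrist",(x,y),.13)[:2] for x,y in zip(xs,ys)])
print(cv2.minAreaRect(P.astype(np.float32)*1000))
u,sv,v=np.linalg.svd(P-P.mean(0),full_matrices=False); print("bar yaw",np.degrees(np.arctan(-v[0][0]/v[0][1])))
for t in ("knob_end","knob_grip"): print(t,[(np.round(q['position']),q['conf']) for q in pinpoint("wrist",t)[:1]])
E
```

```text
time: 12.22
tool_pos: [0.4728, -0.0786, 0.1089]
tool_rot: [0.003, 0.778, 0.628, -0.003]
contact_force: [-6.5, -13.7, -5.5]
gripper_width: 0.149
grasp_force: 87.1
[-1.9992121   1.16778316  1.07819432] yaw -12.123991233743297
time: 12.88
tool_pos: [0.4733, -0.0751, 0.1084]
tool_rot: [0.0, 0.779, 0.627, 0.0]
contact_force: [0.1, 1.0, -1.2]
gripper_width: 0.597
grasp_force: 0.0
time: 13.63
tool_pos: [0.4723, -0.0749, 0.2264]
tool_rot: [-0.001, 0.779, 0.627, -0.001]
contact_force: [0.3, -0.2, 0.1]
gripper_width: 0.597
grasp_force: 0.0
((473.04119873046875, -78.43484497070312), (60.721473693847656, 14.013001441955566), 79.58011627197266)
bar yaw -9.79156900513083
knob_end [(array([318., 169.]), 0.57)]
knob_grip [(array([318., 208.]), 0.79)]
```

View pics/w6.png

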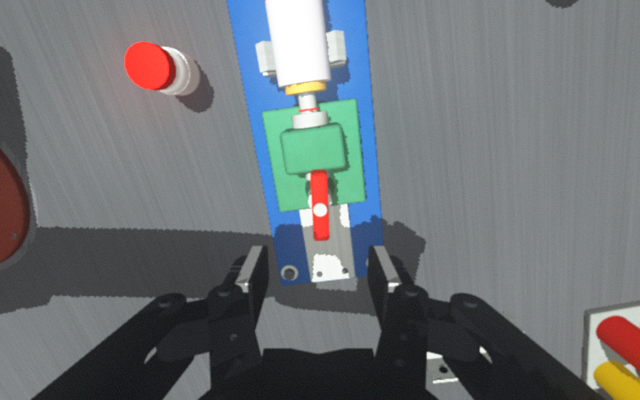

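The knob bar (320,205) now points past its stuck position, so it is tight. The tailstock has held at y = -0.078, the pad (305,88) is pressed on the tube end, and the jar and the other things in view are untouched. Handing in.

```bash
python3 -c "
from plant import *
print(job_done())"
```

```text
the job is handed in; nothing more can be done
None
```

Job handed in at about 14 s of the 56 s limit: by my measurements the tube is bottomed, the knob was tightened to about 1.1 N m, and the pad presses at roughly 12–13 N with the gripper clear; the judge's verdict was not shown.

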